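# Reset the low-speed limit of the extractor fan

## Task

Reset the low-speed limit of the paint workshop's extractor fan: take the plastic tuning tool from its wooden fork, put its blade in the slotted brass trimmer on the sloped controller panel, and turn the trimmer clockwise until it meets its end stop, without forcing it. Then back it off exactly a quarter turn anticlockwise, and hang the tool upright in its fork again by its collar. Turn the trimmer only with the tool, and leave the tin, the jar and the board where they are.

Things in the scene. Friction and masses are not known exactly. Their poses are not given: they have to be found in the camera images.
- console: Fixed grey fan controller, 150 mm deep (x), 190 wide (y). Origin: centre of underside; x points from its low front to its back. Flat panel rises from 45 mm at the front edge to 132 mm at the back, 30 degrees from level, facing up and to its -x, trimmer in the middle. A knob and a rocker switch 58 mm to the +y side of it stand up to 16 mm off the panel; not to be used.
- trim_slot (a point): Middle of the trimmer slot's mouth, 10 mm off the panel. z: trimmer's axis, out of the panel (30 deg from vertical); x: along the slot, turns with it. Brass disc, 22 mm dia.; slot right across it, 7 mm deep, 6.4 mm wide at the mouth, about 4.2 at the floor; takes the blade either way round. Fixed black guard ring round it: 23 mm inside, 31 outside dia., 2 mm proud of the disc.
- trim_screw (a joint): Trimmer angle, rad: 0 at its hard clockwise stop (clockwise seen facing the panel), growing anticlockwise, up to 4.2. Stays where left; light friction (0.04 N m). At 0 the slot runs straight up the panel's slope, at 1.571 (a quarter turn) level across it. Starts 0.4 to 1.3 from the stop.
- stand: Fixed wooden fork stand. Origin: centre of the notch, at bench level; z up, x away from the notch's open side. Fork plate: top at z = 70 mm, 12 thick, 64 across (y), x = -22 to 42 mm; notch 22 mm wide, open to -x, closed at x = 11 mm. Base 100 by 80 by 12 mm on the bench below.
- tuner: Loose white plastic tool, 102 mm, 60 g, hung in the fork by its collar (origin at stand z = 70 mm). Origin: centre of collar underside; z from blade to handle. Collar 36 mm dia., 4 thick. Handle z = 4 to 50: paddle 26 wide (x), 14 thick (y): grip across the 14. Shaft 11 dia. to z = -43, then blade to z = -52: 16 wide (x), 2.4 thick (y) at the tip, 5.1 at its root; sinks 5 to 7 mm into the slot.
- tuner_tip (a point): Middle of the blade's tip edge, on the tool's axis, axes as the tool's.
- tin: Bystander: bare steel tin, 80 mm diameter, 100 mm high, origin at the centre of its underside.
- jar: Bystander: white jar with a paper label, 68 mm diameter, 85 mm high, origin at the centre of its underside.
- sample_board: Bystander: light wooden sample board 160 by 60 by 12 mm lying flat, long side along its x, origin at the centre of its underside.
Mind the look-alikes: they are no part of the job. There is more than one size of the stand; the job needs the middle-sized. What is shaped like the tuner but green is not meant.

How it is judged (in metres and radians):
On the way, in this order (a step that is already met when the one before it is completed fails the run):
1. the trimmer is turned clockwise to its end stop (value of joint trim_screw below 0.07 rad), for 0.1 s.
2. the trimmer is backed off a quarter turn (within 0.22 rad) (value of joint trim_screw between 1.351 and 1.791 rad), for 0.2 s.
At the end, for the whole second after the job is handed in: The trimmer stands a quarter turn anticlockwise from its end stop (1.571 rad within 0.22); the tool hangs at rest in the fork, blade down, upright within 0.12 rad, its collar within 4 mm of the fork's top in height, its axis within 12 mm of the notch's centre (18 mm towards its open side) (all of step 2 and x of tuner in the frame of stand between -0.018 and 0.012 m and y of tuner in the frame of stand between -0.012 and 0.012 m and z of tuner in the frame of stand between 0.066 and 0.074 m and angle between tuner's own z axis and vertical below 0.12 rad and linear speed of tuner below 0.02 m/s); the robot touches nothing.
It fails at once if the robot itself (not the tool) presses on the controller or its trimmer (contact force between console and the fingers above 2 N or contact force between console and the arm above 2 N).
It fails at once if the tool is forced against the trimmer or controller (over 60 N) (contact force between console and tuner above 60 N).
It fails at once if a bystander (tin, jar or board) is moved more than 20 mm (distance of any of tin, jar, sample_board from where it was at the start of the episode above 0.02 m).
It also fails if it takes over 64 s, if anything falls off the work surface, if the arm or the gripper's body presses on something with over 40 N, if the wrist force passes 120 N, or if a joint passes its speed limit or range.

## Robot

A 6-joint arm with a two-finger parallel gripper is mounted at the origin on the work surface. World frame = base frame: x ahead of the robot, y to its left, z up, the work surface at z = 0. Lengths are in mm, angles in degrees, forces in N, time in s.
With the tool pointing down it reaches from about 350 to 850 mm from the base axis. Payload 8.1 kg.
Tool frame: the origin (TCP) lies between the finger pads; the fingertips stand 22 mm ahead of it and the grasp point (between the pads) lies 3 mm ahead of it (r.nose_length is the z of the fingertips in the tool frame, in mm); z points along the fingers, x is the direction in which the jaws open and shut, and the axes are right-handed (so a half turn about z gives the same grasp; the last joint's range is limited). The gripper opens to 85 mm and grips with 20 to 120 N. Pads are 22 mm wide; open, the fingers measure 114 mm over their backs; the gripper's body (76 mm by 85 mm) begins 54 mm behind the grasp point. The pads swing forward as they close: fully open they stand 13 mm farther back than shut.
Start: joints at [69.19, 7.471, 85.268, -0, 87.261, -4.893], TCP at [164.522, 577.008, 253.292] pointing down, gripper open.
Joint ranges: [-169.43, 169.43], [-51.17, 129.36], [1.28, 143.12], [-76.62, 256.62], [0, 156.53], [-152.29, 152.29]. Speed limits (degrees/s): [136.94, 136.94, 159.86, 180, 180, 180].

## Interface

Orientations are given as [roll, pitch, yaw] about the fixed x, y, z axes, in that order (R = Rz(yaw) Ry(pitch) Rx(roll)).
In Python, from bench import r gives the robot as it stands.
- The arm moves only by the shell command python3 -m jog 'ROWS' [FORCE]. ROWS is JSON, a list of rows, each a list of 5 numbers: the shift along the tool's x, y, z in m, then the turn about the tool's z in degrees, then the opening in per cent of the stroke, from 0 (shut) to 100 (fully open). A call has 1 to 8 rows; each row is the pose to reach, as a shift and turn from the pose measured when the call began, along the tool's axes at that moment; what a row does not reach only later rows make up. A row lasts 1/10 s, in which the tool goes at most 50 mm and 8.59 degrees, less where a joint would pass 70% of its speed; a pose out of reach is approached as far as the arm can. A call with a gripper value outside its range is refused whole. The fingers move at their own pace and stop on an object; FORCE is the grip in N (left out, the last holds). Time passes only in rows, so rows that repeat a pose let the fingers close. It gives the time, the measured TCP pose, the force and the opening at its end, in the units of the state.
- r.sense(): the state, without advancing time (a new reading comes with each control period).
- r.snapshot(name): name is "scene" or "top"; returns a dict with "image" (420x560x3 uint8, red, green, blue), "K" (3x3 intrinsics, pixels), "T" (4x4, takes a point from camera to world coordinates). Camera axes: x right, y down, z forward; pixel columns grow to the right and rows downward; lengths in mm; the calibration is good to about 2 mm. A picture is of the moment at which its call begins. There is no depth.
- r.hand_in(): hands the job in, once; it reports no verdict.
Trained networks look in a picture, given as the dict that the camera call returned (one of the last four; its "shot" number tells which), for a name from the list of things; names that differ only in an ending like _2 or _b are one class to them, and where a whole thing is asked for, a point or a joint stands for the part that bears it (a point fixed in the world has none). Each returns a list of dicts, best first, with "conf" (0 to 1); they miss things now and then, are a little off and sometimes report something else, mostly with a low value. They report only what shows in the picture. A call takes as long as a camera call. They do not tell look-alikes from the thing itself.
- r.search_frame(picture, label): "bbox" ([left, top, right, bottom] in pixels, round what is visible of it).
- r.pinpoint(picture, label): "uv" ([column, row] in pixels: a listed point, or the origin of a listed thing).
The state is a dict: "time": time; "joint_pos": joint angles; "qd": joint speeds; "joint_efforts": joint torques, N m; "tool_pos": TCP position; "tcp_rot": TCP orientation; "ft_force": force on the tool from outside, world axes, zero at the start; "wrist_torque": the same for the moment, N m; "finger_gap": finger opening in mm.
Only numpy, scipy, OpenCV 4.12 (cv2) and the standard library are available. Lean on these libraries where they do the work, as an engineer would, in place of code of your own. Each camera call takes 0.05 s, during which the arm holds its last target. There are 200 camera calls.

## Working session

There is one attempt and no reset: what is moved stays moved. The work goes in short steps, Python scripts to look and compute and a shell command to move; the robot and the scene stay as the last step left them, time stands still between calls to the robot, and variables do not carry over. Pictures are saved under pics/ and viewed, about 8 in all and at most 12, crops included, and the job is handed in when it is done.

```bash
mkdir -p pics; ls
cat > h.py <<'E'
import numpy as np, cv2
from bench import r
from scipy.spatial.transform import Rotation as Ro
def save(p,name,box=None,s=1):
    im=p["image"][:,:,::-1]
    if box: im=im[box[1]:box[3],box[0]:box[2]]
    cv2.imwrite("pics/"+name,cv2.resize(im,None,fx=s,fy=s,interpolation=cv2.INTER_CUBIC))
def ray(p,uv):
    T=np.array(p["T"]);d=T[:3,:3]@np.linalg.inv(p["K"])@np.array([uv[0],uv[1],1.]);return T[:3,3],d/np.linalg.norm(d)
def atz(p,uv,z):
    o,d=ray(p,uv);return o+d*(z-o[2])/d[2]
def tri(ps,uvs):
    A=0;b=0
    for p,uv in zip(ps,uvs):
        o,d=ray(p,uv);M=np.eye(3)-np.outer(d,d);A=A+M;b=b+M@o
    X=np.linalg.solve(A,b);return X,[np.linalg.norm(np.cross(X-ray(p,u)[0],ray(p,u)[1])) for p,u in zip(ps,uvs)]
def proj(p,X):
    T=np.array(p["T"]);c=T[:3,:3].T@(np.array(X)-T[:3,3]);u=np.array(p["K"])@c;return u[:2]/u[2]
E
python3 - <<'E'
from h import *
np.set_printoptions(precision=1,suppress=True)
a=r.snapshot("scene");b=r.snapshot("top")
save(a,"s0.png");save(b,"t0.png")
for n,p in(("scene",a),("top",b)):
  print(n,np.array(p["T"]).round(2).tolist(),np.array(p["K"])[0])
  for l in["tuner","stand","console","trim_slot","tuner_tip","tin","jar","sample_board"]:
    print(l,[(np.array(x["uv"]).round(1).tolist(),round(x["conf"],2)) for x in r.pinpoint(p,l)],[(np.array(x["bbox"]).round().tolist(),round(x["conf"],2)) for x in r.search_frame(p,l)] if l in("tuner","stand","console") else "")
print(r.sense())
E
```

```text
pics
scene [[0.79, 0.5, -0.36, 897.63], [0.62, -0.65, 0.44, -334.0], [-0.01, -0.57, -0.82, 838.98], [0.0, 0.0, 0.0, 1.0]] [473.9   0.  288.6]
tuner [([244.1, 167.3], 0.86), ([309.9, 172.4], 0.74)] [([227.0, 147.0, 259.0, 186.0], 0.96), ([304.0, 152.0, 320.0, 178.0], 0.59)]
stand [([287.8, 143.6], 0.69), ([356.1, 149.6], 0.67), ([311.1, 195.6], 0.59)] [([286.0, 164.0, 339.0, 223.0], 0.82), ([329.0, 108.0, 395.0, 174.0], 0.74), ([272.0, 125.0, 310.0, 160.0], 0.56)]
console [([166.2, 326.2], 0.82)] [([91.0, 257.0, 227.0, 391.0], 0.79)]
trim_slot [([145.5, 301.6], 0.44), ([308.0, 197.1], 0.17)] 
tuner_tip [([260.2, 151.6], 0.87)] 
tin [([374.8, 276.2], 0.7)] 
jar [([322.8, 363.9], 0.95)] 
sample_board [([193.5, 221.9], 0.58)] 
top [[0.02, -0.99, 0.15, 421.23], [-1.0, -0.01, 0.01, 61.64], [-0.01, -0.15, -0.99, 1090.03], [0.0, 0.0, 0.0, 1.0]] [516.9   0.  288.4]
tuner [([230.0, 218.4], 0.72), ([252.9, 297.5], 0.56)] [([230.0, 293.0, 278.0, 306.0], 0.97), ([220.0, 211.0, 239.0, 230.0], 0.72)]
stand [([152.0, 220.9], 0.93), ([238.9, 221.5], 0.87), ([190.8, 283.2], 0.77), ([333.2, 294.6], 0.62), ([280.6, 122.0], 0.2)] [([117.0, 182.0, 188.0, 254.0], 0.93), ([177.0, 263.0, 210.0, 302.0], 0.78), ([211.0, 193.0, 267.0, 250.0], 0.56)]
console [([428.3, 239.9], 0.73)] [([383.0, 186.0, 502.0, 284.0], 0.96)]
trim_slot [([439.5, 244.1], 0.64)] 
tuner_tip [] 
tin [([280.6, 121.4], 0.91)] 
jar [([365.8, 118.8], 0.89)] 
sample_board [([333.4, 297.8], 0.89)] 
{'time': 1.2, 'joint_pos': array([69.2,  7.5, 85.3,  0. , 87.3, -4.9]), 'qd': array([ 0. ,  0. , -0.1, -0. , -0.1, -0. ]), 'joint_efforts': array([  0. , -56.9, -50.1,   0. ,   0. ,   0. ]), 'tool_pos': array([164.5, 577. , 253.3]), 'tcp_rot': array([-180. ,    0. ,   74.1]), 'ft_force': array([0.4, 1. , 0.1]), 'wrist_torque': array([ 0., -0.,  0.]), 'finger_gap': 85.5636352812628}
```

View pics/s0.png

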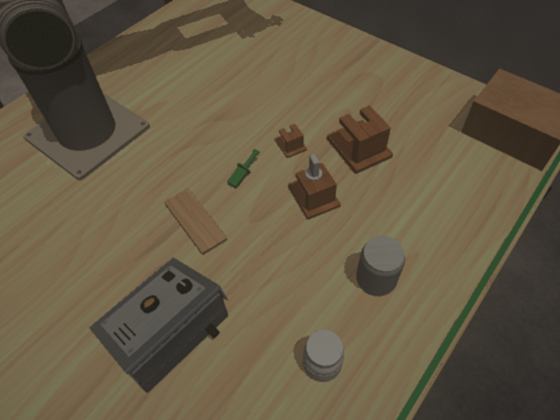

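View pics/t0.png

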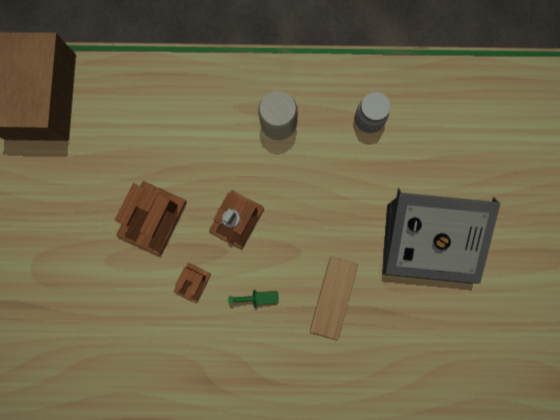

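The scene view shows three forks: small at (292,140), large at (360,140) and middle-sized at (315,190). The middle one holds the white tool, whose handle is at (314,165). The green look-alike lies flat at (244,168). In the top view the same things are at:
- middle fork (237,220), with the white tool at (230,218)
- large fork (150,218) and small fork (192,283)
- green tool (255,298)
- trimmer (442,241), with the knob and switch on its left (+y), so the panel faces the robot

I choose the white tool at (230,218). The rows can't tilt the tool directly, so I'll test what the arm does beyond its reach, and take a close crop to check the choice.

```bash
python3 -m jog 2>&1 | tail -5; python3 -m jog '[[0.05,0,0,0,100],[0.1,0,0,0,100],[0.15,0,0,0,100],[0.2,0,0,0,100],[0.25,0,0,0,100],[0.3,0,0,0,100],[0.35,0,0,0,100],[0.4,0,0,0,100]]'
python3 - <<'E'
from h import *
np.set_printoptions(precision=1,suppress=True)
s=r.sense();print(s["time"],s["joint_pos"],s["tool_pos"],s["tcp_rot"])
a=r.snapshot("scene");b=r.snapshot("top")
A=cv2.resize(a["image"][130:220,265:355],None,fx=4,fy=4,interpolation=2)
B=cv2.resize(b["image"][180:270,190:280],None,fx=4,fy=4,interpolation=2)
C=cv2.resize(b["image"][195:285,395:485],None,fx=4,fy=4,interpolation=2)
D=cv2.resize(a["image"][255:345,105:195],None,fx=4,fy=4,interpolation=2)
m=np.vstack([np.hstack([A,B]),np.hstack([C,D])]);m=cv2.resize(m,(600,600))
cv2.imwrite("pics/c1.png",cv2.convertScaleAbs(m[:,:,::-1],alpha=1.7))
pa={l:r.pinpoint(a,l) for l in("tuner","stand","trim_slot","console")};pb={l:r.pinpoint(b,l) for l in pa}
for l in pa:
  for x in pa[l]:
    for y in pb[l]:
      X,e=tri([a,b],[x["uv"],y["uv"]])
      if max(e)<12: print(l,X,e,x["uv"],y["uv"],x["conf"],y["conf"])
E
```

```text
invalid input
time: 2.0
tool_pos: [246.0, 861.2, 244.8]
tcp_rot: [-180.0, -1.7, 74.1]
ft_force: [24.1, 75.5, 37.5]
finger_gap: 85.5
2.0 [ 70.7  68.5   1.2   0.1 108.6  -3.3] [246.  861.2 244.8] [-180.    -1.7   74.1]
tuner [543.5 186.6  74.7] [np.float64(1.6785059365478094), np.float64(1.6785059365477906)] [314.0, 169.9] [229.7, 220.0] 0.89 0.75
tuner [386.8 141.9  14.3] [np.float64(3.2227581240888967), np.float64(3.2227581240889456)] [243.4, 166.9] [250.7, 298.2] 0.79 0.8
stand [544.6 177.4 -16.2] [np.float64(0.35768785075638626), np.float64(0.35768785075647713)] [310.1, 198.8] [238.5, 224.2] 0.72 0.85
stand [ 426.   331.9 -287.7] [np.float64(10.601344820276447), np.float64(10.60134482027632)] [310.1, 198.8] [191.8, 282.3] 0.72 0.81
stand [518.8 152.3 166.6] [np.float64(7.730188012578156), np.float64(7.730188012578058)] [289.6, 145.3] [238.5, 224.2] 0.64 0.85
stand [418.  268.9  -4.1] [np.float64(1.6450225795365898), np.float64(1.6450225795365843)] [289.6, 145.3] [191.8, 282.3] 0.64 0.81
stand [539.3 172.8  81.6] [np.float64(8.175421713656693), np.float64(8.17542171365674)] [311.6, 170.3] [238.5, 224.2] 0.62 0.85
stand [545.9 359.6  -4.6] [np.float64(0.3354513086015945), np.float64(0.33545130860153555)] [356.3, 147.0] [152.7, 221.7] 0.61 0.56
trim_slot [ 502.  -224.7   97.9] [np.float64(0.20018175656454854), np.float64(0.20018175656454748)] [149.3, 299.8] [441.4, 242.7] 0.59 0.48
console [ 510.7 -226.    -3.9] [np.float64(0.31155209277462187), np.float64(0.3115520927746166)] [166.0, 325.6] [428.1, 242.3] 0.63 0.81
console [549.1 189.  -18.7] [np.float64(8.601545653798118), np.float64(8.601545653797988)] [310.9, 198.1] [230.3, 219.3] 0.45 0.34
```

View pics/c1.png

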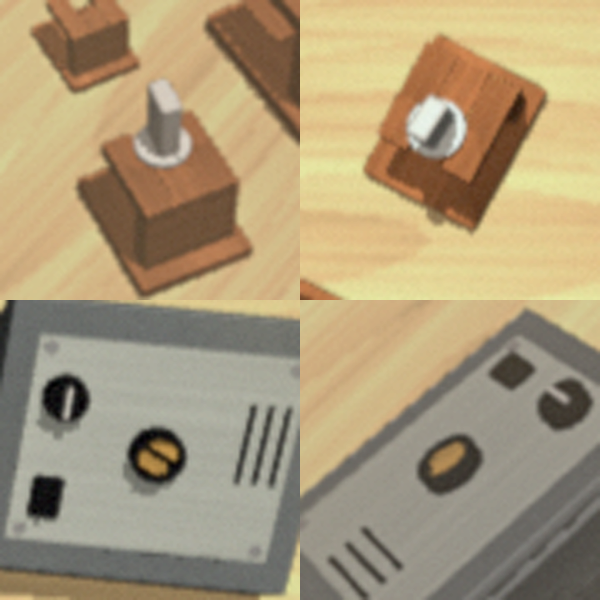

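The close crop shows the white paddle tool hanging in the middle fork, with the handle top at about (313,160) in the scene view and (230,218) in the top view. The trimmer slot runs diagonally. At full reach the arm leaned slightly, so I'll see whether it leans further.

```bash
cat > st.py <<'E'
from h import *
np.set_printoptions(precision=2,suppress=True)
s=r.sense();R=Ro.from_euler("xyz",s["tcp_rot"],degrees=True).as_matrix()
print(s["time"],"q",s["joint_pos"],"p",s["tool_pos"],"rot",s["tcp_rot"],"F",s["ft_force"],"gap",s["finger_gap"]);print(R)
E
python3 st.py; python3 -m jog '[[0.05,0,0,0,100],[0.1,0,0,0,100]]'; python3 st.py
```

```text
2.5 q [ 70.75  68.16   1.28   0.1  108.54  -3.3 ] p [246.04 861.54 249.51] rot [179.98  -2.02  74.09] F [-0.1  -0.15  0.52] gap 85.4771056410484
[[ 0.27  0.96  0.01]
 [ 0.96 -0.27  0.03]
 [ 0.04  0.   -1.  ]]
time: 2.7
tool_pos: [251.6, 881.2, 238.3]
tcp_rot: [180.0, -4.8, 74.1]
ft_force: [0.2, -0.2, 0.4]
finger_gap: 85.2
2.7 q [ 70.77  68.95   1.28   0.25 104.94  -3.24] p [251.64 881.23 238.27] rot [179.97  -4.83  74.09] F [ 0.23 -0.2   0.37] gap 85.15455362108126
[[ 0.27  0.96  0.02]
 [ 0.96 -0.27  0.08]
 [ 0.08  0.   -1.  ]]
```

Pushing past the reach adds lean with each call, so the hand can be tilted by about 30° this way, along the radial direction. First I'll undo this lean with the same trick at the inner limit.

```bash
python3 -m jog '[[-0.05,0,0,0,100],[-0.1,0,0,0,100],[-0.15,0,0,0,100],[-0.2,0,0,0,100],[-0.25,0,0,0,100],[-0.3,0,0,0,100],[-0.35,0,0,0,100],[-0.4,0,0,0,100]]' ; python3 -m jog '[[-0.05,0,0,0,100],[-0.1,0,0,0,100],[-0.15,0,0,0,100],[-0.2,0,0,0,100],[-0.25,0,0,0,100]]'; python3 st.py
```

```text
time: 3.5
tool_pos: [174.4, 608.9, 218.9]
tcp_rot: [179.9, -5.2, 74.1]
ft_force: [-0.5, 0.5, 0.2]
finger_gap: 85.4
time: 4.0
tool_pos: [106.7, 370.4, 199.5]
tcp_rot: [179.9, -5.6, 74.1]
ft_force: [-0.1, -0.4, 2.1]
finger_gap: 85.1
4.0 q [ 65.68 -33.17 125.74   0.69  81.84  -8.49] p [106.74 370.41 199.5 ] rot [179.86  -5.62  74.11] F [-0.12 -0.43  2.07] gap 85.14186398141065
[[ 0.27  0.96  0.03]
 [ 0.96 -0.27  0.09]
 [ 0.1   0.   -1.  ]]
```

Run:
```python
# paddle / stand / console / slot orientation from the top picture
from h import *
np.set_printoptions(precision=1,suppress=True)
b=r.snapshot("top");a=r.snapshot("scene")
B=cv2.resize(b["image"][190:255,205:270],None,fx=8,fy=8,interpolation=2)
C=cv2.resize(b["image"][210:275,410:475],None,fx=8,fy=8,interpolation=2)
m=np.hstack([B,C]);m=cv2.resize(m,(800,400))
cv2.imwrite("pics/c2.png",cv2.convertScaleAbs(m[:,:,::-1],alpha=1.9))
# console heading from panel corner screws / bounding edges: dark panel quad
for l in("tuner","stand","trim_slot","console"):
  for x in r.pinpoint(a,l):
    for y in r.pinpoint(b,l):
      X,e=tri([a,b],[x["uv"],y["uv"]])
      if max(e)<4: print(l,X,max(e))
```

```text
tuner [544.4 181.8  70.3] 3.275202323689332
stand [416.2 267.7  -2.8] 1.8983963979213314
stand [541.9 180.3 -19.4] 2.326207450611754
stand [548.2 359.9  -1.4] 2.95209816472411
console [ 513.2 -226.1    8.3] 0.02324109585169989
```

View pics/c2.png

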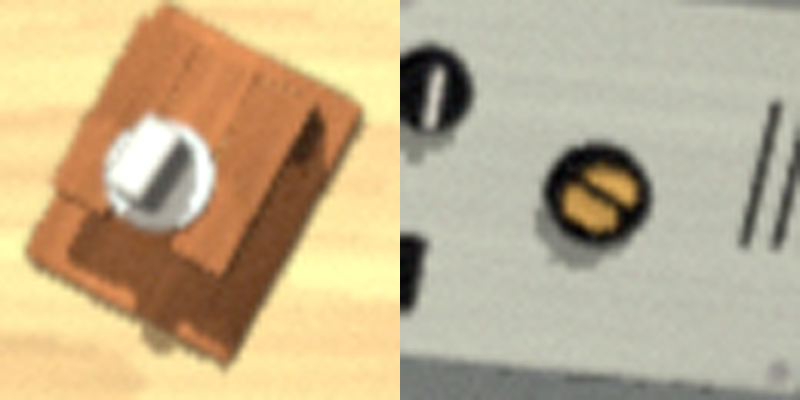

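```bash
python3 -m jog '[[-0.05,0,0,0,100],[-0.1,0,0,0,100],[-0.15,0,0,0,100],[-0.15,0,0,0,100]]'; python3 st.py
python3 - <<'E'
from h import *
np.set_printoptions(precision=1,suppress=True)
b=r.snapshot("top")
for n,u,z in(("screwFL",(400.4,263.4),55),("screwFR",(471.5,270.3),55),("screwBL",(410,209.1),122),("forkA",(205+225/6.15,190+275/6.15),70),("forkB",(205+325/6.15,190+100/6.15),70),("forkC",(205+55/6.15,190+190/6.15),70),("forkD",(205+165/6.15,190+5/6.15),70),("collar",(205+160/6.15,190+175/6.15),74),("handtop",(205+148/6.15,190+160/6.15),120)):
  print(n,atz(b,u,z))
E
```

```text
time: 5.0
tool_pos: [80.0, 277.1, 179.2]
tcp_rot: [180.0, -2.4, 74.1]
ft_force: [0.6, 0.1, 0.6]
finger_gap: 85.4
5.0 q [ 63.16 -51.01 137.61   0.42  91.03 -10.89] p [ 80.01 277.09 179.22] rot [179.96  -2.41  74.07] F [0.57 0.11 0.56] gap 85.43834961685593
[[ 0.27  0.96  0.01]
 [ 0.96 -0.27  0.04]
 [ 0.04  0.   -1.  ]]
screwFL [ 462.9 -154.7   55. ]
screwFR [ 451.5 -295.3   55. ]
screwBL [ 562.5 -160.5  122. ]
forkA [513.9 161.4  70. ]
forkB [571.3 130.6  70. ]
forkC [540.6 217.2  70. ]
forkD [601.8 183.6  70. ]
collar [545.5 182.9  74. ]
handtop [544.5 181.3 120. ]
```

```bash
cat > go.py <<'E'
import sys
from h import *
np.set_printoptions(precision=4,suppress=True)
# go.py x y z : shift in tool axes (m) to bring TCP there
s=r.sense();R=Ro.from_euler("xyz",s["tcp_rot"],degrees=True).as_matrix()
t=np.array([float(v) for v in sys.argv[1:4]])
d=R.T@(t-s["tool_pos"])/1000;print("shift",d,"n>=",np.linalg.norm(d)/.05,"rot",s["tcp_rot"],"q",s["joint_pos"].round(1),"gap",round(s["finger_gap"],1),"t",s["time"])
E
python3 go.py 545 182 185
```

```text
shift [ 0.0355  0.4732 -0.0028] n>= 9.49004305522899 rot [179.9373  -2.5379  74.0847] q [ 63.2 -51.  137.5   0.4  91.  -10.9] gap 85.2 t 5.05
```

```bash
python3 -m jog '[[0.004,0.047,-0.01,7,100],[0.008,0.094,-0.01,14,100],[0.011,0.141,-0.01,14,100],[0.014,0.188,-0.01,14,100],[0.018,0.235,-0.01,14,100],[0.021,0.282,-0.01,14,100],[0.025,0.33,-0.01,14,100],[0.028,0.377,-0.01,14,100]]'; python3 go.py 545 182 185
```

```text
time: 5.85
tool_pos: [454.4, 200.8, 192.8]
tcp_rot: [-179.6, -2.7, 60.0]
ft_force: [-0.5, 0.4, 1.2]
finger_gap: 85.3
shift [0.0286 0.088  0.0085] n>= 1.8580932835769588 rot [-179.5922   -2.6593   60.0444] q [ 16.4  -8.4 107.5   2.2  79.3 -44. ] gap 85.3 t 5.85
```

```bash
python3 -m jog '[[0.014,0.044,0.005,0,100],[0.0286,0.088,0.0085,0,100],[0.0286,0.088,0.0085,0,100],[0.0286,0.088,0.0085,0,100]]'; python3 go.py 545 182 102
python3 - <<'E'
from h import *
a=r.snapshot("scene");b=r.snapshot("top")
m=np.hstack([cv2.resize(a["image"][95:225,250:380],(400,400),interpolation=2),cv2.resize(b["image"][160:290,160:290],(400,400),interpolation=2)])
cv2.imwrite("pics/c3.png",cv2.convertScaleAbs(m[:,:,::-1],alpha=1.8))
E
```

```text
time: 6.25
tool_pos: [546.5, 182.0, 184.5]
tcp_rot: [-179.6, -2.7, 60.0]
ft_force: [-0.0, 0.4, -0.1]
finger_gap: 85.3
shift [-0.0046 -0.0007  0.0824] n>= 1.6496342293340052 rot [-179.5765   -2.6632   59.9779] q [ 12.    4.7  95.6   2.3  78.3 -48.5] gap 85.3 t 6.25
```

View pics/c3.png

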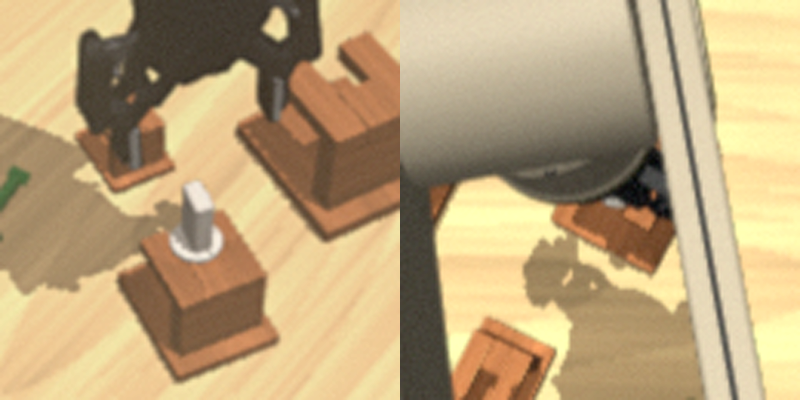

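The jaws straddle the white tool (handle at about (313,162) in the scene view). Going down to grip it.

```bash
python3 -m jog '[[-0.002,0,0.04,0,100],[-0.0046,-0.0007,0.078,0,100],[-0.0046,-0.0007,0.0824,0,100],[-0.0046,-0.0007,0.0824,0,15],[-0.0046,-0.0007,0.0824,0,0],[-0.0046,-0.0007,0.0824,0,0],[-0.0046,-0.0007,0.0824,0,0],[-0.0046,-0.0007,0.0824,0,0]]' 60;  python3 -m jog '[[0,0,0,0,0],[0,0,0,0,0]]' ; python3 go.py 545 182 102
```

```text
time: 7.15
tool_pos: [544.7, 182.8, 104.7]
tcp_rot: [-179.7, -2.8, 60.1]
ft_force: [-3.1, -2.2, 10.6]
finger_gap: 13.4
time: 7.35
tool_pos: [544.9, 182.9, 105.0]
tcp_rot: [-179.8, -2.8, 60.1]
ft_force: [-0.8, -0.7, -0.9]
finger_gap: 13.4
shift [-0.0008  0.0005  0.0029] n>= 0.061689677980355795 rot [-179.7577   -2.8287   60.0704] q [ 12.1   8.8  99.9   2.4  69.6 -48.8] gap 13.4 t 7.35
```

```bash
python3 go.py 545 183 205;python3 go.py 642 77 285; python3 go.py 740 -28 300; python3 go.py 835 -132 300
```

```text
shift [ 0.0051 -0.0004 -0.0999] n>= 2.0007794654025255 rot [-179.7577   -2.8287   60.0704] q [ 12.1   8.8  99.9   2.4  69.6 -48.8] gap 13.4 t 7.35
shift [-0.0344  0.1362 -0.1825] n>= 4.606497374031958 rot [-179.7577   -2.8287   60.0704] q [ 12.1   8.8  99.9   2.4  69.6 -48.8] gap 13.4 t 7.35
shift [-0.0757  0.2734 -0.2002] n>= 6.944573455878833 rot [-179.7577   -2.8287   60.0704] q [ 12.1   8.8  99.9   2.4  69.6 -48.8] gap 13.4 t 7.35
shift [-0.1183  0.4077 -0.2028] n>= 9.409302462333962 rot [-179.7577   -2.8287   60.0704] q [ 12.1   8.8  99.9   2.4  69.6 -48.8] gap 13.4 t 7.35
```

```bash
python3 -m jog '[[0.003,0,-0.04,0,0],[0.005,0,-0.085,0,0],[0.005,0,-0.13,0,0],[-0.008,0.044,-0.16,0,0],[-0.022,0.088,-0.18,0,0],[-0.036,0.136,-0.19,0,0],[-0.052,0.18,-0.2,0,0],[-0.066,0.227,-0.2,0,0]]'; python3 go.py 835 -132 300
python3 - <<'E'
from h import *
a=r.snapshot("scene");save(a,"s4.png")
E
```

```text
time: 8.15
tool_pos: [704.2, 3.9, 302.6]
tcp_rot: [-179.9, -2.9, 60.1]
ft_force: [1.1, 0.2, 0.3]
finger_gap: 13.3
shift [-0.0526  0.1811 -0.0003] n>= 3.7722629188014616 rot [-179.9096   -2.9035   60.0864] q [ -5.2  21.9  63.4   2.7  93.6 -65.1] gap 13.3 t 8.15
```

View pics/s4.png

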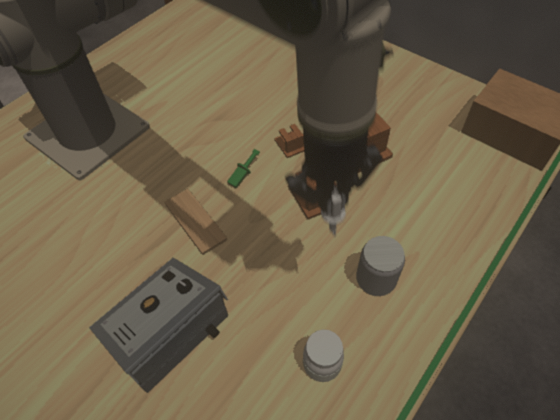

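The white tool is in the jaws, at about (335,210). Moving out to azimuth -9° and turning on the way.

```bash
python3 -m jog '[[-0.013,0.045,0,8,0],[-0.027,0.09,0,16,0],[-0.04,0.136,0,24,0],[-0.0526,0.181,0,32,0],[-0.0526,0.181,0,40,0],[-0.0526,0.181,0,48,0],[-0.0526,0.181,0,56,0]]'; python3 go.py 1205 -190 300; python3 st.py
```

```text
time: 8.9
tool_pos: [837.2, -140.3, 292.0]
tcp_rot: [-177.6, -1.2, 3.9]
ft_force: [-0.8, 0.2, 0.2]
finger_gap: 13.3
shift [ 0.3637  0.0742 -0.0035] n>= 7.4238432961144785 rot [-177.6394   -1.1997    3.862 ] q [-14.   53.1  20.8   2.7 105.7 -17.2] gap 13.3 t 8.9
8.9 q [-14.03  53.07  20.8    2.72 105.69 -17.17] p [ 837.23 -140.35  291.96] rot [-177.64   -1.2     3.86] F [-0.76  0.18  0.21] gap 13.346654007028048
[[ 1.    0.07  0.02]
 [ 0.07 -1.    0.04]
 [ 0.02 -0.04 -1.  ]]
```

```bash
python3 -m jog '[[0.049,0.01,0,8,0],[0.098,0.02,0,16,0],[0.147,0.03,0,24,0],[0.196,0.04,0,32,0],[0.245,0.05,0,40,0],[0.294,0.06,0,40,0],[0.343,0.07,0,40,0],[0.392,0.08,0,40,0]]'; python3 st.py;python3 go.py 1205 -190 300
```

```text
time: 9.7
tool_pos: [896.4, -140.5, 236.0]
tcp_rot: [-176.2, -1.7, -36.1]
ft_force: [-0.6, 0.4, 0.2]
finger_gap: 13.3
9.7 q [-13.2   69.03   1.36   2.91 106.54  23.8 ] p [ 896.43 -140.5   235.95] rot [-176.24   -1.72  -36.15] F [-0.62  0.42  0.21] gap 13.301170072818454
[[ 0.81 -0.59  0.06]
 [-0.59 -0.81  0.04]
 [ 0.03 -0.07 -1.  ]]
shift [ 0.2802 -0.1454 -0.0463] n>= 6.380219314193344 rot [-176.2411   -1.7154  -36.1486] q [-13.2  69.    1.4   2.9 106.5  23.8] gap 13.3 t 9.7
```

```bash
for i in 1; do python3 -m jog '[[0.3,-0.15,-0.06,0,0],[0.3,-0.15,-0.06,0,0]]'|sed -n 2,3p;  python3 -m jog '[[0.3,-0.15,-0.06,0,0]]'|sed -n 2,3p; python3 -m jog '[[0.3,-0.15,-0.06,0,0]]'|sed -n 2,3p; done; python3 st.py
```

```text
tool_pos: [912.0, -143.5, 235.8]
tcp_rot: [-175.1, -4.0, -36.3]
tool_pos: [923.1, -145.6, 238.3]
tcp_rot: [-174.2, -5.8, -36.4]
tool_pos: [934.4, -147.8, 243.3]
tcp_rot: [-173.2, -7.6, -36.5]
10.1 q [-13.27  68.85   1.36   3.29 100.1   23.67] p [ 934.37 -147.83  243.33] rot [-173.21   -7.64  -36.54] F [ 0.39  1.3  -1.06] gap 13.503915522545961
[[ 0.8  -0.58  0.18]
 [-0.59 -0.81  0.02]
 [ 0.13 -0.12 -0.98]]
```

```bash
python3 -m jog '[[0.3,-0.15,0,0,0]]'|sed -n 3p;  python3 -m jog '[[0.3,-0.15,0,0,0]]'|sed -n 3p; python3 -m jog '[[0.3,-0.15,0.02,0,0]]'|sed -n 3p; python3 -m jog '[[0.3,-0.15,0.03,0,0]]'|sed -n 3p; python3 -m jog '[[0.3,-0.15,0.04,0,0]]'|sed -n 3p; python3 st.py
```

```text
tcp_rot: [-172.2, -9.6, -36.7]
tcp_rot: [-171.2, -11.5, -37.0]
tcp_rot: [-170.2, -13.4, -37.2]
tcp_rot: [-169.2, -15.2, -37.5]
tcp_rot: [-168.2, -17.1, -37.9]
10.6 q [-13.18  70.04   1.34   3.79  88.26  23.48] p [1000.25 -158.47  241.75] rot [-168.17  -17.1   -37.88] F [-0.89 -0.1  -1.04] gap 13.255771761257712
[[ 0.75 -0.55  0.35]
 [-0.59 -0.81 -0.01]
 [ 0.29 -0.2  -0.94]]
```

```bash
python3 -m jog '[[0.3,-0.16,0.05,0,0]]'|sed -n 3p;  python3 -m jog '[[0.3,-0.16,0.06,0,0]]'|sed -n 3p; python3 -m jog '[[0.3,-0.16,0.06,0,0]]'|sed -n 3p; python3 -m jog '[[0.3,-0.16,0.07,0,0]]'|sed -n 3p; python3 st.py
```

```text
tcp_rot: [-167.1, -18.9, -38.3]
tcp_rot: [-166.1, -20.8, -38.7]
tcp_rot: [-165.0, -22.6, -39.1]
tcp_rot: [-163.9, -24.3, -39.6]
11.0 q [-12.81  70.82   1.34   4.06  79.18  23.58] p [1048.73 -161.45  250.3 ] rot [-163.85  -24.35  -39.63] F [-0.36 -0.25 -0.52] gap 13.342021540481836
[[ 0.7  -0.52  0.48]
 [-0.58 -0.81 -0.04]
 [ 0.41 -0.25 -0.88]]
```

```bash
python3 go.py 440 -220 300
```

```text
shift [-0.3726  0.3542 -0.3349] n>= 12.27109415275434 rot [-163.8506  -24.3459  -39.6339] q [-12.8  70.8   1.3   4.1  79.2  23.6] gap 13.3 t 11.0
```

```bash
python3 -m jog '[[-0.02,0.02,-0.04,0,0],[-0.05,0.05,-0.065,0,0],[-0.08,0.08,-0.09,0,0],[-0.11,0.108,-0.117,0,0],[-0.14,0.136,-0.143,0,0],[-0.17,0.164,-0.169,0,0],[-0.2,0.192,-0.195,0,0],[-0.23,0.22,-0.22,0,0]]'; python3 go.py 440 -220 300
```

```text
time: 11.8
tool_pos: [746.5, -190.8, 287.7]
tcp_rot: [-163.9, -24.4, -39.6]
ft_force: [0.7, -0.1, 0.6]
finger_gap: 13.2
shift [-0.1932  0.1812 -0.1576] n>= 6.163106195754256 rot [-163.8731  -24.3939  -39.5756] q [-21.8   8.8  84.6   9.6  59.   11.3] gap 13.2 t 11.8
```

```bash
python3 -m jog '[[-0.031,0.03,-0.026,0,0],[-0.062,0.06,-0.052,0,0],[-0.095,0.09,-0.08,0,0],[-0.127,0.12,-0.105,0,0],[-0.16,0.15,-0.13,0,0],[-0.1932,0.1812,-0.1576,0,0],[-0.1932,0.1812,-0.1576,0,0]]'; python3 st.py; python3 go.py 440 -220 208;  python3 - <<'E'
from h import *
np.set_printoptions(precision=1,suppress=True)
a=r.snapshot("scene");b=r.snapshot("top")
m=np.hstack([cv2.resize(a["image"][190:390,40:240],(400,400),interpolation=2),cv2.resize(b["image"][140:340,330:530],(400,400),interpolation=2)])
cv2.imwrite("pics/c5.png",cv2.convertScaleAbs(m[:,:,::-1],alpha=1.7))
for l in("trim_slot","tuner_tip","tuner"):
  print(l,[[(x["uv"],x["conf"]) for x in r.pinpoint(p,l)] for p in(a,b)])
R=Ro.from_euler("xyz",r.sense()["tcp_rot"],degrees=True).as_matrix();t=r.sense()["tool_pos"]+R[:,2]*87
print("tip pred",t,proj(a,t),proj(b,t))
E
```

```text
time: 12.5
tool_pos: [436.8, -220.4, 300.8]
tcp_rot: [-164.0, -24.5, -39.6]
ft_force: [0.5, -0.7, -0.0]
finger_gap: 13.4
12.5 q [-45.9  -36.57 121.65  19.42  73.14 -11.88] p [ 436.83 -220.44  300.81] rot [-163.98  -24.53  -39.6 ] F [ 0.54 -0.72 -0.02] gap 13.435848083431196
[[ 0.7  -0.52  0.48]
 [-0.58 -0.81 -0.04]
 [ 0.42 -0.25 -0.87]]
shift [-0.0366  0.0213  0.0827] n>= 1.8573078963385603 rot [-163.9758  -24.5262  -39.5984] q [-45.9 -36.6 121.7  19.4  73.1 -11.9] gap 13.4 t 12.5
trim_slot [[([147.1, 301.6], 0.38)], [([438.4, 242.9], 0.59)]]
tuner_tip [[([259.4, 152.9], 0.65), ([116.0, 256.5], 0.64)], [([225.2, 300.4], 0.75), ([460.1, 248.7], 0.7)]]
tuner [[([93.3, 228.0], 0.86), ([243.0, 166.2], 0.71), ([164.5, 327.5], 0.19)], [([472.4, 268.0], 0.83), ([252.6, 299.3], 0.71)]]
tip pred [ 482.7 -222.7  223.4] [119.8 256.5] [462.  248.4]
```

View pics/c5.png

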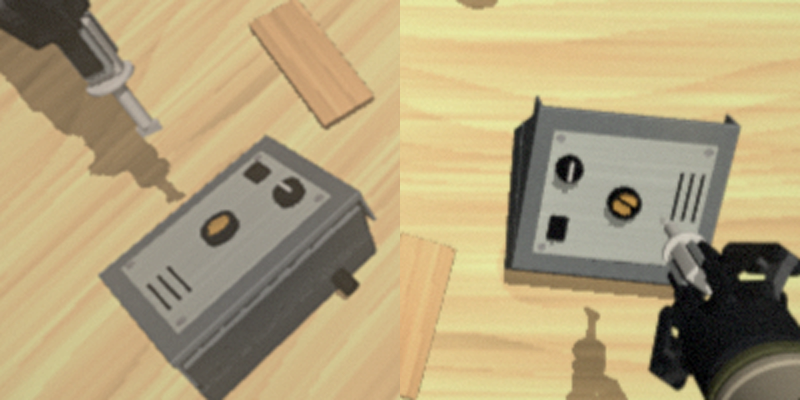

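The left crop shows the tool leaning squarely at the panel, with its tip at about (115,255) in the scene view and (462,250) in the top view. The brass disc is at (149,303) and (442,242). Next I'll work out the offset and the slot angle.

```bash
cat > meas.py <<'E'
from h import *
np.set_printoptions(precision=1,suppress=True)
yaw=np.radians(-4.2);u0=np.array([np.cos(yaw),np.sin(yaw),0]);
U=u0*np.cos(np.pi/6)+np.array([0,0,.5]);V=np.array([-u0[1],u0[0],0]);N=np.cross(U,V)
def toplane(p,uv,P0):
    o,d=ray(p,uv);return o+d*((P0-o)@N)/(d@N)
def slot(p,P0,ctr,rad=14):
    """brass pixels -> dark-slot direction: brass splits in two halves"""
    im=p["image"].astype(int);x0,y0=int(ctr[0])-rad,int(ctr[1])-rad
    c=im[y0:y0+2*rad,x0:x0+2*rad];br=(c[:,:,0]-c[:,:,2]>30)&(c[:,:,0]>70)
    ys,xs=np.nonzero(br);return np.c_[xs+x0,ys+y0],c
E
python3 - <<'E'
from meas import *
ps={k:r.snapshot(k) for k in("scene","top")};a,b=ps["scene"],ps["top"]
P0=np.array([503,-225,98.])
for k,c in(("scene",(149,303)),("top",(442,242))):
    pts,cr=slot(ps[k],P0,c);X=np.array([toplane(ps[k],q,P0) for q in pts])
    u,v=(X-P0)@U,(X-P0)@V;print(k,len(pts),"ctr px",pts.mean(0),"u,v",u.mean(),v.mean(),"range",np.ptp(u),np.ptp(v))
    Q=np.c_[u-(u.max()+u.min())/2,v-(v.max()+v.min())/2]
    # slot angle: direction whose perpendicular-distance profile is most bimodal (fewest brass weight near 0)
    im=ps[k]["image"].astype(float).sum(2)
    best=[]
    C=np.array([(pts[:,0].max()+pts[:,0].min())/2,(pts[:,1].max()+pts[:,1].min())/2])
    Pc=toplane(ps[k],C,P0)
    for ang in range(-90,90,3):
        d=U*np.cos(np.radians(ang))+V*np.sin(np.radians(ang))
        S=[proj(ps[k],Pc+d*t) for t in np.linspace(-8,8,33)]
        val=cv2.remap(im.astype(np.float32),np.array(S,np.float32)[:,0][None],np.array(S,np.float32)[:,1][None],cv2.INTER_LINEAR).mean()
        best.append((val,ang))
    best.sort();print(best[:4],"ctr",C)
m=lambda p,l,near:min((np.array(x["uv"]) for x in r.pinpoint(p,l)),key=lambda q:np.hypot(*(q-near)))
sa,sb=m(a,"trim_slot",(149,303)),m(b,"trim_slot",(442,242));ta,tb=m(a,"tuner_tip",(115,255)),m(b,"tuner_tip",(462,250))
print("slot",sa,sb,*tri([a,b],[sa,sb]));print("tip",ta,tb,*tri([a,b],[ta,tb]))
s=r.sense();R=Ro.from_euler("xyz",s["tcp_rot"],degrees=True).as_matrix();print("tip pred",s["tool_pos"]+87*R[:,2])
y=-R[:,1];print("blade ang",np.degrees(np.arctan2(y@V,y@U)),"lean err deg u,v",np.degrees([R[:,2]@U,R[:,2]@V]))
E
```

```text
scene 56 ctr px [148.6 301.9] u,v 2.2121566621266404 -2.9456655668375364 range 18.052332425340108 18.150714521064845
[(np.float32(221.73315), -24), (np.float32(221.95123), -27), (np.float32(222.06773), -21), (np.float32(222.12415), -15)] ctr [148.5 302. ]
top 58 ctr px [441.9 242.1] u,v 0.09855050841091234 -0.9361245589230681 range 17.633905709785566 19.173536804525185
[(np.float32(118.43173), 60), (np.float32(118.64181), 57), (np.float32(118.932556), 63), (np.float32(119.84733), 54)] ctr [442. 242.]
slot [149.1 302.5] [441.8 239.5] [ 507.1 -227.    98.8] [np.float64(1.630415186347759), np.float64(1.6304151863476402)]
tip [118.4 258.6] [460.7 246.9] [ 483.9 -223.8  221. ] [np.float64(2.6966030602055397), np.float64(2.6966030602055686)]
tip pred [ 482.1 -223.1  223.6]
blade ang 58.201194666916614 lean err deg u,v [-1.1 -0.1]
```

```bash
python3 go.py 456 -223 185
```

```text
shift [-0.0343  0.0234  0.1082] n>= 2.317781102596319 rot [-163.8671  -24.3574  -39.5467] q [-45.5 -35.9 121.3  19.4  72.9 -11.7] gap 13.0 t 13.2
```

```bash
python3 -m jog '[[-0.014,0.01,0.036,0,0],[-0.028,0.02,0.072,0,0],[-0.0343,0.0234,0.1,0,0],[-0.0343,0.0234,0.1082,0,0],[-0.0343,0.0234,0.1082,0,0]]'
python3 - <<'E'
from meas import *
a=r.snapshot("scene");b=r.snapshot("top")
m=np.hstack([cv2.resize(a["image"][270:330,115:175],(400,400),interpolation=2),cv2.resize(b["image"][210:270,410:470],(400,400),interpolation=2)])
cv2.imwrite("pics/c6.png",cv2.convertScaleAbs(m[:,:,::-1],alpha=1.7))
R=Ro.from_euler("xyz",r.sense()["tcp_rot"],degrees=True).as_matrix();t=r.sense()["tool_pos"]+R[:,2]*87
print("tip pred",t,proj(a,t),proj(b,t))
for l in("tuner_tip","trim_slot"): print(l,[[(np.array(x["uv"]),x["conf"]) for x in r.pinpoint(p,l)] for p in(a,b)])
print(tri([a,b],[(148.5,302),(442,242)]))
E
```

```text
time: 13.7
tool_pos: [455.8, -222.5, 184.0]
tcp_rot: [-163.8, -24.2, -39.5]
ft_force: [-0.6, 0.3, -0.2]
finger_gap: 13.3
tip pred [ 498.8 -227.   110.9] [144.9 296.5] [444.5 243.8]
tuner_tip [[(array([260.3, 152.2]), 0.72), (array([146.5, 298. ]), 0.57)], [(array([442.7, 243.7]), 0.8), (array([226.1, 302.1]), 0.7)]]
trim_slot [[(array([146.1, 299.8]), 0.37)], [(array([441.5, 243.5]), 0.58)]]
(array([ 503.1, -227.3,   95.4]), [np.float64(0.5928343988684218), np.float64(0.5928343988684465)])
```

View pics/c6.png

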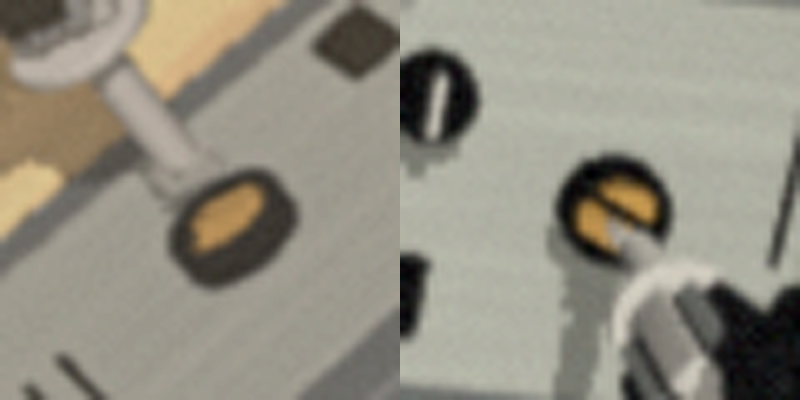

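Run:
```python
from meas import *
a=r.snapshot("scene");b=r.snapshot("top")
R=Ro.from_euler("xyz",r.sense()["tcp_rot"],degrees=True).as_matrix();tp=r.sense()["tool_pos"]+R[:,2]*87
S=tri([a,b],[(149,302.2),(442.3,241.8)])
print("slot",S)
for n,ua,ub in(("eye",(144,296.7),(442.1,244.6)),("net",(146.5,298),(442.7,243.7))):
    T=tri([a,b],[ua,ub]);print(n,T,"shift tool mm",R.T@(S[0]-T[0]))
print("pred",tp,"shift",R.T@(S[0]-tp))
```

```text
slot (array([ 503.8, -227.5,   95.5]), [np.float64(0.09381251984815221), np.float64(0.09381251984808654)])
eye (array([ 496.5, -225.7,  105.7]), [np.float64(2.1324932130414456), np.float64(2.1324932130414824)]) shift tool mm [ 1.9  0.2 12.5]
net (array([ 499.4, -225.9,  103.8]), [np.float64(0.3162362643818096), np.float64(0.3162362643818808)]) shift tool mm [0.6 1.1 9.5]
pred [ 498.4 -226.9  110.2] shift [-2.   1.3 15.4]
```

```bash
python3 -m jog '[[0.0005,0.001,0.004,0,0],[0.0005,0.001,0.008,0,0],[0.0005,0.001,0.008,0,0]]'|sed -n 2,4p; python3 -m jog '[[0,0,0.001,0,0],[0,0,0.001,0,0]]'|sed -n 2,4p;python3 -m jog '[[0,0,0.001,0,0],[0,0,0.001,0,0]]'|sed -n 2,4p;python3 go.py 504 -227 95
```

```text
tool_pos: [459.9, -224.7, 178.3]
tcp_rot: [-163.9, -24.4, -39.6]
ft_force: [0.5, -0.4, -1.3]
tool_pos: [460.3, -224.5, 177.0]
tcp_rot: [-163.9, -24.4, -39.5]
ft_force: [-0.5, 0.0, 0.1]
tool_pos: [460.7, -224.5, 176.0]
tcp_rot: [-163.9, -24.3, -39.5]
ft_force: [0.0, -0.0, -1.2]
shift [-0.0015 -0.0001  0.0919] n>= 1.8373427283365242 rot [-163.8687  -24.3419  -39.5437] q [-43.7 -27.6 128.9  21.3  57.3 -15.9] gap 13.6 t 14.8
```

```bash
for i in 1; do python3 -m jog '[[0,0,0.0015,0,0],[0,0,0.0015,0,0]]'|sed -n 2,4p; python3 -m jog '[[0,0,0.0015,0,0],[0,0,0.0015,0,0]]'|sed -n 2,4p;python3 -m jog '[[0,0,0.0015,0,0],[0,0,0.0015,0,0]]'|sed -n 2,4p; done; python3 go.py 504 -227 95
```

```text
tool_pos: [461.4, -224.5, 174.4]
tcp_rot: [-163.9, -24.3, -39.5]
ft_force: [0.8, -0.3, -0.6]
tool_pos: [462.1, -224.5, 172.9]
tcp_rot: [-163.9, -24.3, -39.5]
ft_force: [0.5, -0.3, -0.5]
tool_pos: [462.8, -224.5, 171.3]
tcp_rot: [-163.9, -24.3, -39.5]
ft_force: [-0.0, -0.7, -0.1]
shift [-0.001  -0.0002  0.0868] n>= 1.7356013020097232 rot [-163.8659  -24.2919  -39.5392] q [-43.5 -26.8 128.9  21.4  56.6 -15.9] gap 13.5 t 15.4
```

```bash
for i in 1; do python3 -m jog '[[0,0,0.0012,0,0],[0,0,0.0012,0,0]]'|sed -n 2,4p; python3 -m jog '[[0,0,0.0012,0,0],[0,0,0.0012,0,0]]'|sed -n 2,4p;python3 -m jog '[[0,0,0.0012,0,0],[0,0,0.0012,0,0]]'|sed -n 2,4p; done; python3 go.py 504 -227 95
```

```text
tool_pos: [463.4, -224.4, 170.1]
tcp_rot: [-163.9, -24.3, -39.5]
ft_force: [-0.4, -0.2, -0.3]
tool_pos: [463.9, -224.4, 168.8]
tcp_rot: [-163.9, -24.3, -39.5]
ft_force: [0.4, 0.4, -0.9]
tool_pos: [464.5, -224.5, 167.7]
tcp_rot: [-163.9, -24.3, -39.5]
ft_force: [-0.5, -0.9, -1.1]
shift [-0.0007 -0.0002  0.0828] n>= 1.6552515850985876 rot [-163.8636  -24.2644  -39.5406] q [-43.3 -26.2 128.9  21.4  56.1 -15.9] gap 13.6 t 16.0
```

```bash
for i in 1; do python3 -m jog '[[0,0,0.0012,0,0],[0,0,0.0012,0,0]]'|sed -n 2,4p; python3 -m jog '[[0,0,0.0012,0,0],[0,0,0.0012,0,0]]'|sed -n 2,4p; done
python3 - <<'E'
from meas import *
a=r.snapshot("scene");b=r.snapshot("top")
m=np.hstack([cv2.resize(a["image"][270:330,115:175],(400,400),interpolation=2),cv2.resize(b["image"][210:270,410:470],(400,400),interpolation=2)])
cv2.imwrite("pics/c7.png",cv2.convertScaleAbs(m[:,:,::-1],alpha=1.7))
E
```

```text
tool_pos: [465.2, -224.6, 166.6]
tcp_rot: [-163.9, -24.3, -39.5]
ft_force: [-0.0, -0.6, 0.0]
tool_pos: [465.9, -224.8, 166.0]
tcp_rot: [-163.9, -24.3, -39.5]
ft_force: [-3.3, 0.8, 3.7]
```

View pics/c7.png

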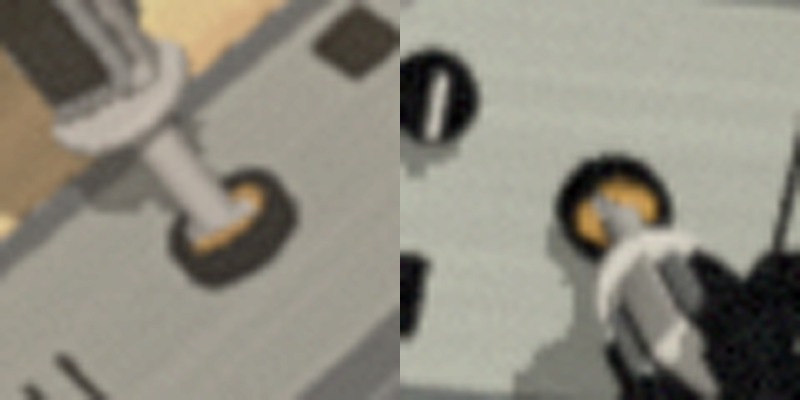

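The blade sits in the slot: brass shows on both sides of the shaft at (148,302) and (442,241), with about 5 N axial contact. Turning clockwise in stages and watching the torque.

```bash
cat > tq.py <<'E'
from h import *
np.set_printoptions(precision=2,suppress=True)
s=r.sense();R=Ro.from_euler("xyz",s["tcp_rot"],degrees=True).as_matrix()
from meas import U,V
y=-R[:,1];print("t",s["time"],"blade",round(np.degrees(np.arctan2(y@V,y@U)),1),"F tool",R.T@s["ft_force"],"M tool",R.T@s["wrist_torque"],"q",s["joint_pos"][3:].round(1),"gap",round(s["finger_gap"],1),"tip",s["tool_pos"]+87*R[:,2])
E
python3 tq.py; python3 -m jog '[[0,0,0,6,0],[0,0,0,12,0],[0,0,0,18,0]]' >/dev/null; python3 tq.py; python3 -m jog '[[0,0,0,6,0],[0,0,0,12,0]]' >/dev/null; python3 tq.py
```

```text
t 16.5 blade 58.2 F tool [-1.4  0.3 -5.6] M tool [-0.1 -0.5 -0. ] q [ 21.5  55.7 -16. ] gap 13.2 tip [ 507.8 -228.    89.8]
t 16.8 blade 39.9 F tool [ 0.8  0.6 -2. ] M tool [-0.3 -0.1 -0. ] q [21.5 55.7  2.3] gap 13.0 tip [ 507.9 -228.3   90.1]
t 17.0 blade 27.7 F tool [ 0.2  1.1 -3. ] M tool [-0.4 -0.1 -0.1] q [21.5 55.7 14.5] gap 13.2 tip [ 507.9 -228.4   90. ]
```

```bash
python3 -m jog '[[0,0,0,7,0],[0,0,0,14,0],[0,0,0,20,0]]' >/dev/null; python3 tq.py; python3 -m jog '[[0,0,0,4,0],[0,0,0,4,0]]' >/dev/null; python3 tq.py;python3 -m jog '[[0,0,0,3,0],[0,0,0,3,0]]' >/dev/null; python3 tq.py
```

```text
t 17.3 blade 7.4 F tool [-1.1  1.  -2.7] M tool [-0.5 -0.1  0. ] q [21.4 55.7 34.8] gap 13.4 tip [ 507.8 -228.4   90. ]
t 17.5 blade 3.4 F tool [ 0.2  0.5 -3.6] M tool [-0.4 -0.1 -0. ] q [21.4 55.7 38.9] gap 13.8 tip [ 507.8 -228.4   90. ]
t 17.7 blade 0.4 F tool [ 0.2  1.5 -3.1] M tool [-0.5 -0.1 -0.1] q [21.4 55.7 41.8] gap 13.2 tip [ 507.8 -228.4   89.9]
```

```bash
for k in 1; do python3 -m jog '[[0,0,0,3,0],[0,0,0,3,0]]' >/dev/null; python3 tq.py; python3 -m jog '[[0,0,0,3,0],[0,0,0,3,0]]' >/dev/null; python3 tq.py;python3 -m jog '[[0,0,0,2,0],[0,0,0,2,0]]' >/dev/null; python3 tq.py; done
```

```text
t 17.9 blade -2.5 F tool [-0.8  0.9 -3. ] M tool [-0.4 -0.1 -0.1] q [21.4 55.7 44.7] gap 13.1 tip [ 507.7 -228.4   89.9]
t 18.1 blade -5.4 F tool [ 0.2  0.8 -2.8] M tool [-0.5 -0.  -0. ] q [21.4 55.7 47.6] gap 13.2 tip [ 507.7 -228.4   89.9]
t 18.3 blade -7.2 F tool [-0.1  0.6 -3. ] M tool [-0.4  0.  -0.1] q [21.4 55.7 49.4] gap 13.7 tip [ 507.7 -228.4   89.9]
```

```bash
for k in 1; do python3 -m jog '[[0,0,0,2,0],[0,0,0,2,0]]' >/dev/null; python3 tq.py; python3 -m jog '[[0,0,0,2,0],[0,0,0,2,0]]' >/dev/null; python3 tq.py;python3 -m jog '[[0,0,0,2,0],[0,0,0,2,0]]' >/dev/null; python3 tq.py; done
```

```text
t 18.5 blade -9.1 F tool [ 0.1  1.8 -2.4] M tool [-0.4 -0.  -0.1] q [21.4 55.7 51.3] gap 13.3 tip [ 507.7 -228.4   89.9]
t 18.7 blade -11.0 F tool [ 1.2  0.4 -2.7] M tool [-0.4  0.1 -0.1] q [21.4 55.7 53.2] gap 13.6 tip [ 507.7 -228.5   89.9]
t 18.9 blade -12.9 F tool [ 0.8  1.2 -2.6] M tool [-0.5  0.1 -0.3] q [21.4 55.7 55.1] gap 13.9 tip [ 507.7 -228.5   89.8]
```

The torque rises to 0.3 N m at blade reading -13° (slack included), so this is the end stop. I'll hold briefly, then back off a quarter turn plus the slot play (about 2 × 7.5°).

```bash
python3 -m jog '[[0,0,0,1,0],[0,0,0,1,0],[0,0,0,1,0]]' >/dev/null; python3 tq.py; python3 -m jog '[[0,0,0,-4,0],[0,0,0,-12,0],[0,0,0,-20,0],[0,0,0,-28,0],[0,0,0,-36,0],[0,0,0,-44,0]]' >/dev/null; python3 tq.py;python3 -m jog '[[0,0,0,-8,0],[0,0,0,-16,0],[0,0,0,-24,0],[0,0,0,-32,0],[0,0,0,-40,0],[0,0,0,-45,0]]' >/dev/null; python3 tq.py
```

```text
t 19.2 blade -13.8 F tool [ 0.8  1.1 -2.9] M tool [-0.5  0.2 -0.3] q [21.4 55.7 56.1] gap 13.1 tip [ 507.7 -228.5   89.9]
t 19.8 blade 30.5 F tool [-1.4 -0.8 -4. ] M tool [-0.1 -0.5  0. ] q [21.4 55.7 11.7] gap 13.5 tip [ 507.8 -228.2   90. ]
t 20.4 blade 75.9 F tool [-1.6 -0.4 -5.2] M tool [-0.  -0.5  0.1] q [ 21.5  55.7 -33.6] gap 13.5 tip [ 507.8 -228.1   90. ]
```

```bash
python3 -m jog '[[0,0,0,-8,0],[0,0,0,-15,0],[0,0,0,-17.5,0],[0,0,0,-17.5,0]]' >/dev/null; python3 tq.py; python3 -m jog '[[0,0,0,0,0],[0,0,0,0,0]]' >/dev/null; python3 -m jog '[[0,0,-0.005,0,0],[0,0,-0.015,0,0],[0,0,-0.04,0,0],[0,0,-0.08,0,0],[0,0,-0.11,0,0]]'
python3 - <<'E'
from meas import *
b=r.snapshot("top");a=r.snapshot("scene")
m=np.hstack([cv2.resize(a["image"][280:320,130:170],(400,400),interpolation=2),cv2.resize(b["image"][222:262,422:462],(400,400),interpolation=2)])
cv2.imwrite("pics/c8.png",cv2.convertScaleAbs(m[:,:,::-1],alpha=1.7))
P0=np.array([503.8,-227.5,95.5])
Pc=toplane(b,(442,242),P0);im=b["image"].astype(np.float32).sum(2);o=[]
for ang in range(0,180,4):
    d=U*np.cos(np.radians(ang))+V*np.sin(np.radians(ang))
    S=np.array([proj(b,Pc+d*t) for t in np.linspace(-8,8,33)],np.float32)
    o.append((float(cv2.remap(im,S[:,0][None],S[:,1][None],cv2.INTER_LINEAR).mean()),ang))
print(sorted(o)[:5])
E
```

```text
t 20.8 blade 93.4 F tool [-1.  -0.6 -2.7] M tool [ 0.1 -0.5  0. ] q [ 21.5  55.7 -51.2] gap 13.0 tip [ 507.8 -228.1   90. ]
time: 21.5
tool_pos: [412.0, -220.5, 264.8]
tcp_rot: [178.0, -28.9, -0.4]
ft_force: [-0.6, -0.5, 0.4]
finger_gap: 13.3
[(164.89503479003906, 88), (164.9837188720703, 92), (165.01153564453125, 84), (165.49514770507812, 96), (165.51881408691406, 80)]
```

View pics/c8.png

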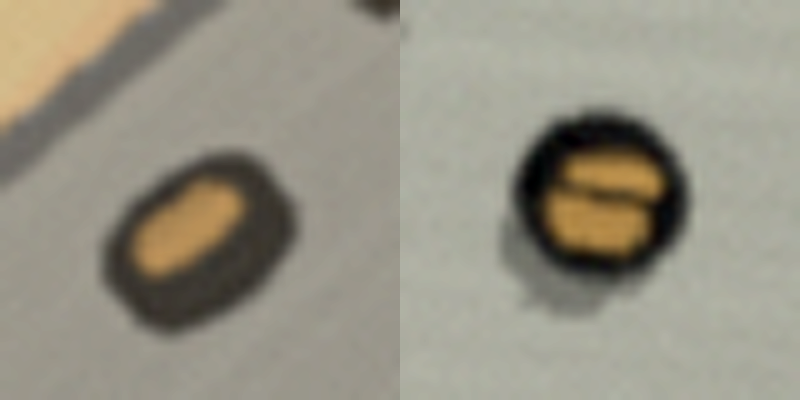

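The slot now lies level across the panel (top crop, (560,185) to (650,205)), measured at about 88°, so within tolerance. Next I'll straighten the hand at the inner reach limit before hanging the tool.

```bash
python3 st.py; python3 go.py 330 -25 290; python3 go.py 130 -11 290
```

```text
21.6 q [-49.25 -40.19 127.18  20.94  72.27 -51.13] p [ 413.05 -222.18  268.51] rot [177.64 -29.17  -0.27] F [ 0.5  -0.32 -1.1 ] gap 13.400098622107505
[[ 0.87 -0.02  0.49]
 [-0.   -1.   -0.04]
 [ 0.49  0.04 -0.87]]
shift [-0.0628 -0.1942 -0.0678] n>= 4.300636950562347 rot [177.6358 -29.174   -0.266 ] q [-49.3 -40.2 127.2  20.9  72.3 -51.1] gap 13.4 t 21.6
shift [-0.2375 -0.2032 -0.1657] n>= 7.075982674307347 rot [177.6358 -29.174   -0.266 ] q [-49.3 -40.2 127.2  20.9  72.3 -51.1] gap 13.4 t 21.6
```

```bash
python3 -m jog '[[-0.012,-0.04,-0.02,0,0],[-0.025,-0.08,-0.035,0,0],[-0.037,-0.12,-0.05,0,0],[-0.05,-0.16,-0.06,0,0],[-0.063,-0.194,-0.068,0,0]]'|sed -n 2,3p; python3 -m jog '[[-0.3,0,-0.17,0,0]]'|sed -n 2,3p; python3 -m jog '[[-0.3,0,-0.17,0,0]]'|sed -n 2,3p;python3 -m jog '[[-0.3,0,-0.17,0,0]]'|sed -n 2,3p; python3 st.py
```

```text
tool_pos: [418.1, -81.0, 297.4]
tcp_rot: [178.3, -27.0, -0.4]
tool_pos: [403.8, -86.1, 302.7]
tcp_rot: [179.0, -25.1, 0.1]
tool_pos: [384.6, -101.2, 311.5]
tcp_rot: [179.8, -23.3, 0.5]
tool_pos: [362.8, -117.4, 322.4]
tcp_rot: [-179.2, -21.6, 0.7]
22.4 q [-38.63 -51.14 125.34  14.11  89.24 -37.6 ] p [ 362.81 -117.4   322.43] rot [-179.24  -21.63    0.7 ] F [ 0.1  -0.64 -0.76] gap 13.290642529968476
[[ 0.93  0.02  0.37]
 [ 0.01 -1.    0.02]
 [ 0.37 -0.01 -0.93]]
```

```bash
python3 -m jog '[[-0.2,-0.2,-0.1,0,0]]'|sed -n 2,3p; python3 -m jog '[[-0.2,-0.2,-0.1,0,0]]'|sed -n 2,3p;python3 -m jog '[[-0.25,-0.15,-0.1,0,0]]'|sed -n 2,3p;python3 -m jog '[[-0.3,-0.05,-0.1,0,0]]'|sed -n 2,3p; python3 st.py
```

```text
tool_pos: [354.7, -103.6, 332.6]
tcp_rot: [-178.4, -19.8, 0.3]
tool_pos: [348.7, -81.1, 345.0]
tcp_rot: [-177.7, -17.9, 0.0]
tool_pos: [337.3, -67.4, 357.8]
tcp_rot: [-177.1, -16.0, 0.0]
tool_pos: [319.1, -71.8, 369.8]
tcp_rot: [-176.4, -14.2, 0.3]
22.8 q [-33.39 -51.16 118.97  11.09 102.1  -30.81] p [319.06 -71.76 369.8 ] rot [-176.36  -14.17    0.25] F [ 0.27 -0.08 -0.68] gap 13.288186615795714
[[ 0.97  0.02  0.24]
 [ 0.   -1.    0.06]
 [ 0.24 -0.06 -0.97]]
```

```bash
python3 -m jog '[[0,-0.05,0.01,0,0],[0,-0.1,0.02,0,0],[0,-0.15,0.03,0,0],[0,-0.2,0.03,0,0]]'|sed -n 2,3p; python3 -m jog '[[-0.3,-0.05,-0.08,0,0]]'|sed -n 2,3p;python3 -m jog '[[-0.3,-0.05,-0.08,0,0]]'|sed -n 2,3p;python3 -m jog '[[-0.3,-0.05,-0.08,0,0]]'|sed -n 2,3p; python3 st.py
```

```text
tool_pos: [329.7, 94.7, 354.2]
tcp_rot: [-176.4, -14.0, 0.1]
tool_pos: [308.0, 114.7, 362.5]
tcp_rot: [-177.0, -12.2, 0.3]
tool_pos: [283.0, 133.9, 374.6]
tcp_rot: [-177.8, -10.6, 0.4]
tool_pos: [253.6, 155.3, 387.0]
tcp_rot: [-178.7, -9.4, 0.4]
23.5 q [ 24.63 -51.12 116.42  -2.73 105.61  23.19] p [253.55 155.29 386.97] rot [-178.69   -9.36    0.39] F [ 0.39  0.91 -0.28] gap 13.521860869083833
[[ 0.99  0.01  0.16]
 [ 0.01 -1.    0.02]
 [ 0.16 -0.02 -0.99]]
```

```bash
python3 -m jog '[[0.02,0.05,0,0,0],[0.02,0.1,0,0,0],[0.02,0.12,0,0,0]]'|sed -n 2,3p; python3 -m jog '[[-0.3,0.05,-0.05,0,0]]'|sed -n 2,3p;python3 -m jog '[[-0.3,0.05,-0.05,0,0]]'|sed -n 2,3p;python3 -m jog '[[-0.3,0.03,-0.05,0,0]]'|sed -n 2,3p; python3 st.py
```

```text
tool_pos: [291.5, 42.3, 393.3]
tcp_rot: [-178.8, -8.4, 1.1]
tool_pos: [275.9, 32.2, 404.5]
tcp_rot: [-179.1, -6.3, 0.8]
tool_pos: [257.4, 28.0, 421.1]
tcp_rot: [-179.2, -4.3, 0.6]
tool_pos: [238.2, 25.9, 439.5]
tcp_rot: [-179.4, -2.4, 0.5]
24.1 q [ -7.57 -51.12 110.13   1.12 118.66  -7.49] p [238.19  25.92 439.46] rot [-179.35   -2.44    0.47] F [0.03 0.31 0.15] gap 13.244239273462593
[[ 1.    0.01  0.04]
 [ 0.01 -1.    0.01]
 [ 0.04 -0.01 -1.  ]]
```

```bash
python3 -m jog '[[-0.3,0.03,-0.02,0,0]]'|sed -n 2,3p; python3 st.py; python3 go.py 546 181.5 215
```

```text
tool_pos: [219.4, 23.9, 456.3]
tcp_rot: [-179.5, -0.6, 0.4]
24.2 q [ -8.13 -51.15 108.18   0.68 122.39  -8.15] p [219.39  23.87 456.3 ] rot [-179.51   -0.65    0.39] F [ 0.86  0.49 -0.26] gap 13.21883735210651
[[ 1.    0.01  0.01]
 [ 0.01 -1.    0.01]
 [ 0.01 -0.01 -1.  ]]
shift [ 0.3249 -0.1533  0.2463] n>= 8.711946658940935 rot [-179.5133   -0.65      0.3901] q [ -8.1 -51.1 108.2   0.7 122.4  -8.2] gap 13.2 t 24.2
```

```bash
python3 -m jog '[[0.04,-0.019,0.02,-8,0],[0.08,-0.038,0.045,-16,0],[0.12,-0.057,0.075,-24,0],[0.16,-0.076,0.105,-32,0],[0.2,-0.095,0.135,-40,0],[0.24,-0.114,0.165,-48,0],[0.28,-0.133,0.195,-56,0],[0.315,-0.15,0.22,-60,0]]'|sed -n 2,3p; python3 go.py 546 181.5 200
```

```text
tool_pos: [525.8, 173.3, 247.3]
tcp_rot: [179.7, -0.7, 60.7]
shift [0.0164 0.0133 0.0475] n>= 1.0409080753643591 rot [179.7002  -0.7261  60.6936] q [ 12.7  -0.2  93.9   0.3  85.6 -48. ] gap 13.1 t 25.0
```

Over the fork at height I check how the tool hangs in the hand against the fork before lowering it.

```bash
python3 -m jog '[[0.009,0.007,0.024,0,0],[0.0164,0.0133,0.0475,0,0],[0.0164,0.0133,0.0475,0,0],[0.0164,0.0133,0.0475,0,0]]'|sed -n 2,3p
python3 - <<'E'
from meas import *
a=r.snapshot("scene");b=r.snapshot("top")
s=r.sense();R=Ro.from_euler("xyz",s["tcp_rot"],degrees=True).as_matrix()
tip=s["tool_pos"]+87*R[:,2];org=s["tool_pos"]+35*R[:,2]
print("tip",tip,proj(a,tip),"org",org,proj(a,org),"notch",proj(a,(546.6,178.8,70)))
for l in("tuner_tip","tuner","stand"): print(l,[(np.array(x["uv"]),round(x["conf"],2)) for x in r.pinpoint(a,l)])
cv2.imwrite("pics/c9.png",cv2.convertScaleAbs(np.hstack([cv2.resize(a["image"][110:230,255:375],(400,400),interpolation=2),cv2.resize(b["image"][160:280,180:300],(400,400),interpolation=2)])[:,:,::-1],alpha=1.7))
E
python3 go.py 546 181.5 150
```

```text
tool_pos: [545.3, 181.3, 199.7]
tcp_rot: [179.8, -0.6, 60.7]
tip [547.4 182.3 114.9] [314.1 159.5] org [546.8 181.8 166.9] [314.6 141.7] notch [312.1 174.5]
tuner_tip [(array([258.2, 149.9]), 0.81), (array([312.5, 161.5]), 0.71)]
tuner [(array([244.4, 165.7]), 0.9), (array([315.6, 137.7]), 0.67)]
stand [(array([291.8, 143.2]), 0.84), (array([359.9, 149.5]), 0.72), (array([311.3, 198. ]), 0.6)]
shift [-0.001  -0.0008  0.052 ] n>= 1.0412022053535552 rot [179.5739  -0.8409  60.6856] q [ 13.1   4.6  93.8   0.3  80.8 -47.7] gap 13.5 t 25.65
```

View pics/c9.png

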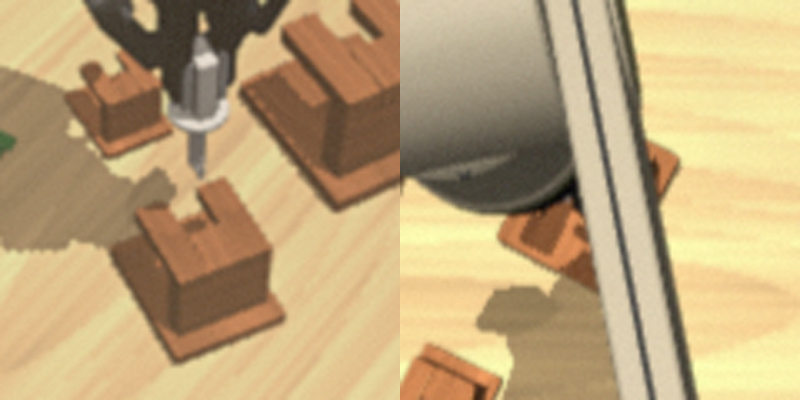

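Run:
```python
from meas import *
from scipy.optimize import least_squares
a=r.snapshot("scene")
obs=np.array([(295.5,173),(307.5,194),(336,183.5),(315.9,164.6)])
loc=[(-22,32),(42,32),(42,-32),(-22,-32)]
def pr(q):
    c,s=np.cos(q[2]),np.sin(q[2]);return np.array([proj(a,(q[0]+c*x-s*y,q[1]+s*x+c*y,70)) for x,y in loc])
q0=(546.6,178.8,np.radians(-28.5));P=pr(q0);print(P)
for sh in range(4):
    o=np.roll(obs,sh,0);f=least_squares(lambda q:(pr(q)-o).ravel(),q0);print(sh,f.x[:2],np.degrees(f.x[2]),f.cost)
```

```text
[[321.4 162.3]
 [335.  184.2]
 [306.6 194.4]
 [293.8 171.9]]
0 [552.5 164.3] 79.654381052008 1069.4040471694168
1 [564.1 172.3] -190.3194973203932 1069.404045571666
2 [556.1 183.9] -100.31995381469235 1069.404044906804
3 [544.4 175.9] -10.345647644081817 1069.4040472155436
```

```bash
python3 go.py 546 180 112
```

```text
shift [-0.0028 -0.0003  0.0897] n>= 1.7956840946759425 rot [179.5883  -0.827   60.6875] q [ 13.1   4.6  93.8   0.3  80.8 -47.7] gap 13.4 t 25.7
```

```bash
python3 -m jog '[[-0.0028,-0.0003,0.02,0,0],[-0.0028,-0.0003,0.035,0,0],[-0.0028,-0.0003,0.05,0,0]]'|sed -n 2,4p;python3 -m jog '[[0,0,0.012,0,0],[0,0,0.024,0,0],[0,0,0.036,0,0],[0,0,0.036,0,0]]'|sed -n 2,4p; python3 go.py 546 180 105; python3 tq.py
```

```text
tool_pos: [545.3, 179.6, 151.1]
tcp_rot: [179.6, -0.8, 60.7]
ft_force: [0.1, -0.5, -0.2]
tool_pos: [544.4, 179.7, 112.6]
tcp_rot: [179.7, -0.7, 60.7]
ft_force: [-0.3, 0.0, -0.8]
shift [0.001  0.0012 0.0076] n>= 0.15459225733128815 rot [179.7371  -0.695   60.6756] q [ 12.9   9.1  98.6   0.4  71.6 -47.8] gap 13.0 t 26.4
t 26.4 blade 151.6 F tool [-0.1 -0.3  0.8] M tool [-0. -0.  0.] q [  0.4  71.6 -47.8] gap 13.0 tip [545.3 180.4  25.6]
```

```bash
python3 -m jog '[[0.001,0.0012,0.003,0,0],[0.001,0.0012,0.006,0,0],[0.001,0.0012,0.006,0,0]]'|sed -n 2,4p;python3 -m jog '[[0,0,0.001,0,0],[0,0,0.001,0,0]]'|sed -n 2,4p;python3 -m jog '[[0,0,0.001,0,0],[0,0,0.001,0,0]]'|sed -n 2,4p; python3 tq.py
```

```text
tool_pos: [546.1, 180.0, 106.5]
tcp_rot: [179.7, -0.7, 60.7]
ft_force: [0.5, 0.4, -0.8]
tool_pos: [546.3, 180.0, 105.8]
tcp_rot: [179.7, -0.7, 60.7]
ft_force: [-0.1, -0.5, -0.6]
tool_pos: [546.4, 180.1, 104.8]
tcp_rot: [179.7, -0.7, 60.7]
ft_force: [0.4, -0.3, 0.6]
t 27.1 blade 151.6 F tool [-0.   0.5 -0.6] M tool [ 0.  -0.  -0.1] q [  0.4  70.8 -47.9] gap 13.2 tip [547.3 180.8  17.9]
```

```bash
python3 -m jog '[[0,0,0.0007,0,0],[0,0,0.0007,0,0]]'|sed -n 2,4p; python3 -m jog '[[0,0,0,0,30],[0,0,0,0,50],[0,0,0,0,60],[0,0,0,0,60],[0,0,0,0,60]]'|sed -n 2,5p; python3 -m jog '[[0,0,-0.02,0,60],[0,0,-0.05,0,60],[0,0,-0.1,0,60],[0,0,-0.14,0,60]]'|sed -n 2,5p
```

```text
tool_pos: [546.5, 180.1, 104.3]
tcp_rot: [179.7, -0.7, 60.7]
ft_force: [-0.4, 0.1, -0.4]
tool_pos: [546.5, 180.1, 104.3]
tcp_rot: [179.7, -0.7, 60.7]
ft_force: [-0.0, -0.3, 0.2]
finger_gap: 51.4
tool_pos: [544.9, 178.9, 246.5]
tcp_rot: [179.7, -0.8, 60.7]
ft_force: [1.4, 0.6, -0.1]
finger_gap: 51.0
```

```bash
python3 -m jog '[[0,0.0,-0.03,0,60],[0,-0.05,-0.03,0,60],[0,-0.1,-0.03,0,60],[0,-0.15,-0.03,0,60],[0,-0.2,-0.03,0,60],[0,-0.2,-0.03,0,60]]'|sed -n 1,2p
python3 - <<'E'
from meas import *
a=r.snapshot("scene");b=r.snapshot("top")
cv2.imwrite("pics/c10.png",cv2.convertScaleAbs(np.hstack([cv2.resize(a["image"][125:225,265:365],(400,400),interpolation=2),cv2.resize(b["image"][170:270,190:290],(400,400),interpolation=2)])[:,:,::-1],alpha=1.7))
print(r.search_frame(b,"tuner"),[[(np.array(x["uv"]),round(x["conf"],2)) for x in r.pinpoint(p,"tuner")] for p in(a,b)])
E
```

```text
time: 28.8
tool_pos: [366.0, 279.1, 275.6]
[{'bbox': [228.0, 291.6, 279.6, 306.0], 'conf': 0.93}, {'bbox': [225.0, 207.5, 240.2, 227.6], 'conf': 0.77}, {'bbox': [436.6, 238.0, 448.2, 246.7], 'conf': 0.69}] [[(array([244.5, 166.1]), 0.92), (array([311.9, 174.1]), 0.6)], [(array([231.9, 216.3]), 0.81), (array([253.2, 297.8]), 0.67)]]
```

View pics/c10.png

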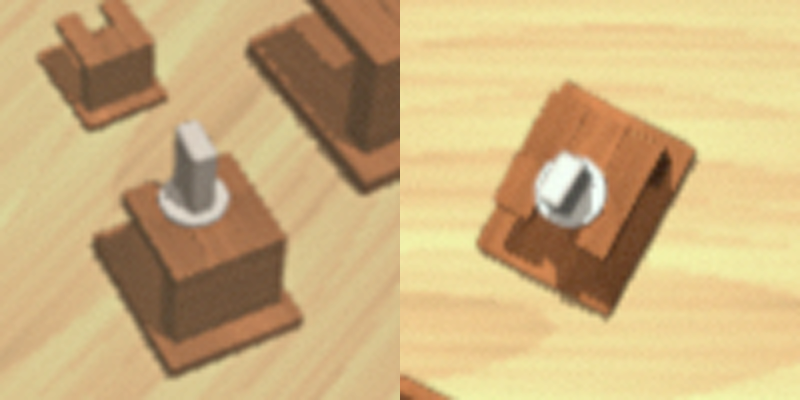

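The crop shows the tool upright in the middle fork, with its collar flat at about (313,174), and the arm is clear. Handing in.

```bash
python3 -c "
from bench import r
print(r.hand_in(), r.sense()['ft_force'])"
```

```text
the job is handed in; nothing more can be done
the job is handed in; nothing more can be done
```

The job is done and handed in at about 29 s of the 64 s allowed; no verdict was reported.

I took the white tool from the middle fork. The moves can't tilt the hand, so I leaned it about 29° by pushing it past its reach. I then seated the blade with about 6 N of contact and turned the trimmer clockwise until the wrist torque rose to 0.3 N m. From there I backed it off a quarter turn plus the slot play. The hand was straightened again at the inner reach limit and the tool hung back in the fork.

**Last checks:**
- **Trimmer:** after the blade was withdrawn, the top camera measured the slot at about 88°. My eye on the picture gave nearer 84°. Both are within the 90° ± 12.6° allowed.
- **Tool:** it hangs upright in the middle fork with its collar flat, looking as it did at the start. The arm is clear of it.

**Uncertain:**
- **Stop reading:** the blade read -13° at the stop. I put that down to slot play and heading error; the torque rise is the only evidence for the stop itself.
- **Elbow joint:** during the first reach test it read 1.2° once (printed to one decimal), and 1.28°, exactly its lower limit, half a second later. A brief overshoot is possible.
- **Bystanders:** I took no separate final measurement of the tin, jar and board. The arm passed over them, and I felt no contact.

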